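Lock a repaired board in the two-stage test fixture and start its test

TASK

Push the board carrier straight back into the blue test fixture until it is fully home against the rear block, then push the red lever along its slot, past the first detent, all the way to its second stop so that the tongue locks the carrier in. Then press the green button fully down and let it go. Everything is pushed with the fingertips and nothing is lifted; leave the other things on the bench alone.

Things in the scene. Friction and masses are not known exactly. Their poses are not given: they have to be found in the camera images.
- fixture: Blue test fixture plate fixed on the bench, 170 x 225 mm, deck 12 mm above the bench; origin on the bench, x -90 to +80 mm, y -115 to +110 mm; +x to the rear, +y left. Nest open at the front: side guides 65 mm apart (x -10 to +68 mm, 10 mm high), black rear block with front face at x = +66 mm. Grey slotted lever guide at x -43 to -11, y -112 to -12 mm, top 30 mm above the bench.
- fixture_nest (a point): The place where the carrier's origin lies when the carrier is fully home: on the deck (12 mm above the bench), at (24, 25) mm in the fixture's frame; axes as the fixture's.
- carrier: Loose black board carrier, 84 mm (x) x 62 mm (y), 180 g, a green board on top (25 mm high). Orange front lip 62 mm wide, 8 mm thick, 22 mm high, its flat face at x = -42 mm is where to push. Origin at the centre of the underside, +x rear. Starts on the deck between the guides, 25 to 38 mm short of home, in the way of the lever's tongue; slides at about 1 N.
- lever (a joint): Travel of the red lever along its slot to the fixture's +y, m: 0 off (white mark), 0.028 first detent (yellow), 0.056 second stop (green). Sprung: about 4 N to leave off, about 6 N to leave the first detent; let go between 19 and 37 mm it returns to the first detent, past about 49 mm it snaps to the second stop.
- lever_knob (a point): On the axis of the lever's red upright knob, about 18 mm in diameter, 33 to 70 mm above the bench; the point is 52 mm above the bench. At (-27, -78) mm in the fixture's frame when off; moves with the lever, as does its 10 mm steel tongue (tip 64.5 mm to the +y side, 16 to 26 mm above the bench), which passes 4 mm in front of the lip of a carrier that is home.
- start_button (a joint): Travel of the green start button in m: 0 = up, 0.006 = fully down (about 5 N); springs back when let go.
- start_button_top (a point): Centre of the top face of the green button, 26 mm in diameter, facing up, on the left of the fixture at (5, 86) mm in the fixture's frame.
- fuse_box: Small red and white box, 34 x 62 x 20 mm, loose bystander on the bench left of the fixture; origin at the centre of its underside.
- flux_tin: Round tin with green lid, 55 mm across, 20 mm high, loose bystander; origin at the centre of its underside.
- solder_spool: Red spool of solder wire, 55 mm across, 34 mm high, loose bystander; origin at the centre of its underside.
- heatsink: Black finned heatsink, 27 x 42 x 35 mm, loose bystander; origin at the centre of its underside.

How it is judged:
By the outcome, as a careful person would: the job done as asked, in the order asked, and still so for the second after the job is handed in, with the robot touching nothing.
It also fails if it takes over 45 s, if anything falls off the work surface, if the arm or the gripper's body presses on something with over 40 N, if the wrist force passes 120 N, or if a joint passes its speed limit or range.

ROBOT

A 6-joint arm with a two-finger parallel gripper is mounted at the origin on a cart in front of the work surface, level with it; the furniture and walls round the work are solid. World frame = base frame: x ahead of the robot, y to its left, z up, the work surface at z = 0. Lengths are in m, angles in degrees, forces in N, time in s.
With the tool pointing down it reaches from about 0.3 to 0.75 m from the base axis. Payload 8.5 kg.
Tool frame: the origin (TCP) lies between the finger pads; the fingertips stand 19 mm ahead of it and the grasp point (between the pads) is the TCP; z points along the fingers, y is the line along which they close (so a half turn about z gives the same grasp; the last joint's range is limited). The gripper opens to 85 mm and grips with 20 to 120 N. Pads are 22 mm wide; open, the fingers measure 114 mm over their backs; the gripper's body (76 mm by 85 mm) begins 54 mm behind the grasp point. The pads swing forward as they close: fully open they stand 13 mm farther back than shut.
Start: joints at [-86.018, 21.807, 74.336, -0, 83.858, -12.336], TCP at [0.155, -0.528, 0.25] pointing down, gripper open.
Joint ranges: [-178.18, 178.18], [-50.72, 133.34], [12.68, 142.11], [-81.47, 261.47], [9.98, 163.14], [-165.26, 165.26]. Speed limits (degrees/s): [136.94, 136.94, 180, 180, 180, 180].

INTERFACE

Orientations are given as a 3x3 rotation matrix whose columns are the frame's x, y, z axes.
In Python, from rig import env, optics gives the robot as it stands.
- The arm moves only by the tool arm_command, never from a script. Its argument "commands" is one flat list of numbers, 7 for each row, row after row: the closure, from -1 (fully open) to 1 (shut), so that 0 is half open, then the shift along the tool's x, y, z as a fraction of full scale, then the turn, a rotation vector about the tool's x, y, z as a fraction of full scale. A call has 1 to 12 rows; each row is the pose to reach, as a shift and turn from the pose commanded when the call began, along the tool's axes at that moment; what a row does not reach only later rows make up. Full scale, the value 1, is 500 mm for a shift and 120 degrees for a turn. A row lasts 1/12 s, in which the tool goes at most 41.7 mm and 7.16 degrees, less where a joint would pass 70% of its speed; a pose out of reach is approached as far as the arm can. A call with a number of a shift or a turn outside -1 to 1 is refused whole. A call with a gripper value outside its range is refused whole. The fingers move at their own pace and stop on an object; "newtons" is the grip in N (left out, the last holds). Time passes only in rows, so rows that repeat a pose let the fingers close. It gives the time, the measured TCP pose, the force, the opening and the grip force at its end, in the units of the state.
- env.observe(): the state, without advancing time (a new reading comes with each control period).
- optics.get_image(name): name is "scene" or "top" or "wrist"; returns a dict with "image" (400x640x3 uint8, red, green, blue), "intrinsics" (3x3 intrinsics, pixels), "origin" and "orientation" of the camera in the world; the wrist camera has in their place "tool_from_camera" (4x4, takes a point from camera to tool coordinates, whose origin is the TCP and whose axes are the flange's). Camera axes: x right, y down, z forward; pixel columns grow to the right and rows downward; lengths in m; the calibration is good to about 2 mm. A picture is of the moment at which its call begins: read the wrist's pose just before it. There is no depth.
- env.close_job(): hands the job in; it is judged then, once.
The state is a dict: "time_s": time; "q": joint angles; "qvel": joint speeds; "joint_efforts": joint torques, N m; "position": TCP position; "tool_rot": TCP orientation; "ft_force": force on the tool from outside, world axes, zero at the start; "wrist_torque": the same for the moment, N m; "grip_width": finger opening in m; "gripper_force": force on a finger pad.
Only numpy, scipy, OpenCV 4.12 (cv2) and the standard library are available. Lean on these libraries where they do the work, as an engineer would, in place of code of your own. Each camera call takes 0.05 s, during which the arm holds its last target. There are 200 camera calls.

## Working session

There is one attempt and no reset: what is moved stays moved. The work goes in short steps, Python scripts to look and compute and a tool call to move; the robot and the scene stay as the last step left them, time stands still between calls to the robot, and variables do not carry over. Pictures are saved under pics/ and viewed, at most 10 in all, crops included, and the job is handed in when it is done.

Besides the shell and the picture viewer there is one more tool, called after "Call:" as a command line: name --argument value ..., lists and objects as JSON in quotes. arm_command: Moves the arm, as the interface text tells. Shift numbers are shares of 500 mm and turn numbers shares of 120 degrees, none past 1 either way. Its arguments: {"type":"object","properties":{"commands":{"type":"array","items":{"type":"number"}},"newtons":{"type":"number"}},"required":["commands"]}

```bash
ls; mkdir -p pics
python3 - <<'E'
from rig import env, optics
import cv2
s=env.observe();print(s['time_s'],s['position'],s['tool_rot'],s['grip_width'])
for n in ("scene","top"):
    d=optics.get_image(n);cv2.imwrite(f'pics/{n}0.png',d['image'][:,:,::-1]);print(n,d['intrinsics'],d['origin'],d['orientation'])
E
```

```text
pics
0.0 [ 0.15453875 -0.5275538   0.24970773] [[ 9.59685222e-01  2.81076975e-01 -9.52963948e-05]
 [ 2.81076801e-01 -9.59684121e-01  1.49009215e-03]
 [ 3.27376156e-04 -1.45680502e-03 -9.99998885e-01]] 0.08546796308094444
scene [[361.19454671   0.         320.64153045]
 [  0.         361.19454671 204.9529718 ]
 [  0.           0.           1.        ]] [0.16658768 0.47487161 0.77117722] [[-0.7912917  -0.48975634  0.36605487]
 [-0.61133125  0.62247556 -0.48866991]
 [ 0.01146898 -0.61046123 -0.7919631 ]]
top [[494.88819916   0.         322.62444289]
 [  0.         494.88819916 199.99929462]
 [  0.           0.           1.        ]] [0.31918115 0.03076356 1.2978475 ] [[-0.01536018 -0.98970007  0.14233004]
 [-0.99981957  0.01361185 -0.01324922]
 [ 0.01117538 -0.14250787 -0.98973058]]
```

View pics/top0.png

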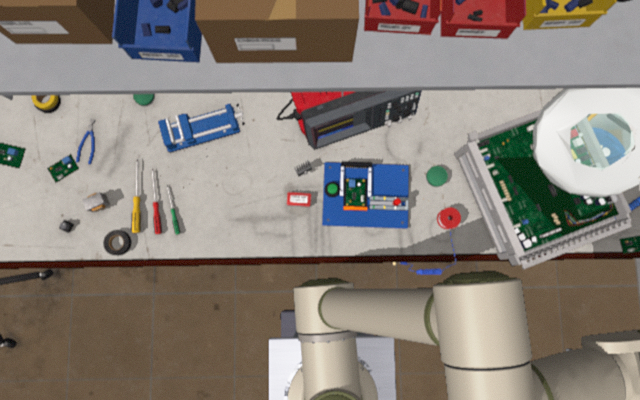

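View pics/scene0.png

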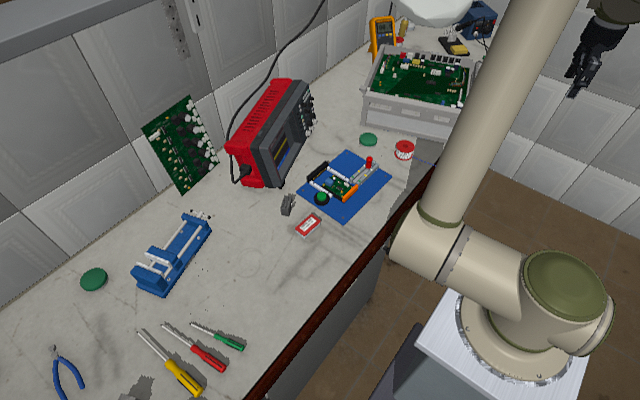

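The top view shows the fixture at about (323–410, 163–227), with its rear up. The carrier lip is at (355, 208), the red knob at (397, 202) and the green button at (332, 189). The scene view agrees. Next I'll fit the fixture from the blue mask and the features.

```bash
cat > h.py <<'E'
import numpy as np, cv2
from rig import env, optics
def grab(n):
    s=env.observe(); d=optics.get_image(n)
    if n=='wrist':
        T=np.array(d['tool_from_camera']); R=np.array(s['tool_rot'])
        d['origin']=np.array(s['position'])+R@T[:3,3]; d['orientation']=R@T[:3,:3]
    return d
def world(d,uv,z):
    v=np.c_[np.atleast_2d(uv),np.ones(len(np.atleast_2d(uv)))]@np.linalg.inv(d['intrinsics']).T@np.array(d['orientation']).T
    o=np.array(d['origin']); return o+v*((z-o[2])/v[:,2])[:,None]
def pix(d,P):
    p=(np.atleast_2d(P)-d['origin'])@np.array(d['orientation'])@np.array(d['intrinsics']).T
    return p[:,:2]/p[:,2:]
def fx(pose,P):  # fixture frame -> world; pose x,y,yaw deg
    x,y,a=pose; c,s=np.cos(np.radians(a)),np.sin(np.radians(a)); P=np.atleast_2d(P).astype(float)
    return np.c_[x+c*P[:,0]-s*P[:,1], y+s*P[:,0]+c*P[:,1], P[:,2]]
E
python3 - <<'E'
from h import *
d=grab('top');im=d['image'];h=cv2.cvtColor(im,cv2.COLOR_RGB2HSV)
def blob(lo,hi,box):
    m=cv2.inRange(h,lo,hi);k=np.zeros_like(m);x0,x1,y0,y1=box;k[y0:y1,x0:x1]=m[y0:y1,x0:x1];return k
m=blob((105,120,60),(125,255,255),(310,425,150,240))
pts=cv2.findNonZero(m);r=cv2.minAreaRect(cv2.convexHull(pts));b=cv2.boxPoints(r)
w=world(d,b,0.012);print(r,'\n',w.round(4)); print('sides',np.linalg.norm(w-np.roll(w,1,0),axis=1))
for nm,lo,hi,box,z in [('knob',(0,150,80),(5,255,255),(385,408,192,210),.07),('btn',(50,100,40),(85,255,255),(325,340,180,197),.02),('lip',(8,150,120),(20,255,255),(340,372,200,215),.034)]:
    p=cv2.findNonZero(blob(lo,hi,box)); 
    if p is not None: p=p[:,0];print(nm,len(p),p.mean(0),p.min(0),p.max(0),world(d,p.mean(0),z).round(4))
E
```

```text
((365.46282958984375, 195.02346801757812), (84.5602035522461, 62.786197662353516), 1.3971812725067139) 
 [[ 0.4373  0.0151  0.012 ]
 [ 0.6043  0.0085  0.012 ]
 [ 0.5958 -0.2161  0.012 ]
 [ 0.4287 -0.2054  0.012 ]]
sides [0.22066019 0.16713365 0.22474792 0.16741182]
knob 33 [396.51515152 201.39393939] [394 198] [399 204] [[ 0.4897 -0.1711  0.07  ]]
btn 104 [331.98076923 188.29807692] [327 183] [337 194] [[ 0.5336 -0.0113  0.02  ]]
lip 92 [354.58695652 207.47826087] [344 205] [366 209] [[ 0.4803 -0.0682  0.034 ]]
```

Call:
arm_command --commands '[1,0.464,-0.552,-0.1,0,0,0.16,1,0.464,-0.552,-0.1,0,0,0.16,1,0.464,-0.552,-0.1,0,0,0.16,1,0.464,-0.552,-0.1,0,0,0.16,1,0.464,-0.552,-0.1,0,0,0.16,1,0.464,-0.552,-0.1,0,0,0.16,1,0.464,-0.552,-0.1,0,0,0.16,1,0.464,-0.552,-0.1,0,0,0.16,1,0.464,-0.552,-0.1,0,0,0.16,1,0.464,-0.552,-0.1,0,0,0.16,1,0.464,-0.552,-0.1,0,0,0.16,1,0.464,-0.552,-0.1,0,0,0.16]' --newtons 20

```text
time_s: 1.15
position: [0.2996, -0.1981, 0.3002]
tool_rot: [[0.999, -0.05, -0.0], [-0.05, -0.999, -0.0], [-0.0, 0.0, -1.0]]
ft_force: [0.4, 0.5, 0.5]
grip_width: -0.0004
gripper_force: 0.0
```

Call:
arm_command --commands '[1,0.34,-0.214,0,0,0,0,1,0.34,-0.214,0,0,0,0,1,0.34,-0.214,0,0,0,0,1,0.34,-0.214,0,0,0,0,1,0.34,-0.214,0,0,0,0,1,0.34,-0.214,0,0,0,0,1,0.34,-0.214,0,0,0,0]'

```text
time_s: 1.73
position: [0.4755, -0.1001, 0.2991]
tool_rot: [[0.999, -0.05, -0.002], [-0.05, -0.999, 0.001], [-0.002, -0.001, -1.0]]
ft_force: [-1.0, 0.2, 0.5]
grip_width: -0.0002
gripper_force: 0.0
```

Run:
```python
from h import *
d=grab('wrist');im=d['image'];cv2.imwrite('pics/w1.png',im[:,:,::-1]);print(d['origin'],d['orientation'],d['intrinsics'])
```

```text
[ 0.55765213 -0.10390105  0.42213299] [[-0.04904566 -0.94545691 -0.32203377]
 [-0.99879521  0.04589995  0.01735887]
 [-0.00163073  0.32249717 -0.94656902]] [[294.72770593   0.         316.28100961]
 [  0.         294.72770593 202.47994847]
 [  0.           0.           1.        ]]
```

View pics/w1.png

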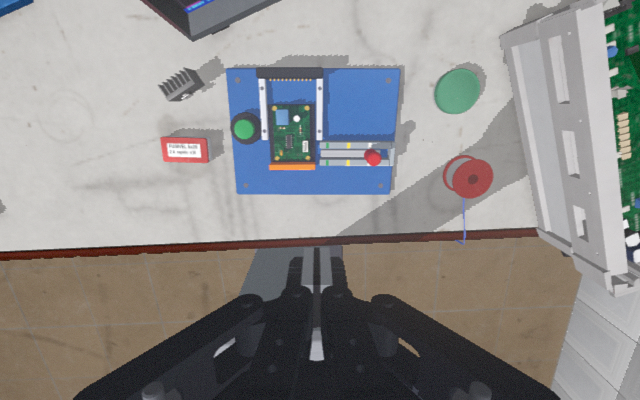

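The wrist view shows the fixture at (227–399, 68–194), the lip at (292, 167), the knob at (373, 157) and the button at (243, 129). I'll fit the pose to the corners, button and knob.

```bash
cat > fit.py <<'E'
from h import *
from scipy.optimize import least_squares
def run():
    d=grab('wrist');im=d['image'];h=cv2.cvtColor(im,cv2.COLOR_RGB2HSV)
    def mask(lo,hi,box):
        m=cv2.inRange(h,lo,hi);k=np.zeros_like(m);x0,x1,y0,y1=box;k[y0:y1,x0:x1]=m[y0:y1,x0:x1];return k
    m=mask((100,120,60),(125,255,255),(215,410,55,205))
    hull=cv2.convexHull(cv2.findNonZero(m));q=cv2.approxPolyN(hull,4)[0].astype(float) if hasattr(cv2,'approxPolyN') else None
    C=np.array([[80,110,12],[80,-115,12],[-90,-115,12],[-90,110,12]])/1e3
    cen=q.mean(0);q=q[np.argsort(np.arctan2(*(q-cen).T[::-1]))]  # TL,TR,BR,BL
    c=lambda lo,hi,b:cv2.findNonZero(mask(lo,hi,b))[:,0].astype(float)
    b=c((50,100,40),(85,255,255),(230,257,112,145));k=c((0,150,60),(6,255,255),(355,385,140,170))
    l=c((8,150,120),(22,255,255),(262,322,155,178))
    f=least_squares(lambda p:(pix(d,fx(p,C))-q).ravel(),[.52,-.1,-3]).x
    print('quad',q.round(1).tolist(),'pose',f.round(4),'res',(pix(d,fx(f,C))-q).round(1).tolist())
    inv=lambda w:((w[:,:2]-f[:2])@np.array([[np.cos(np.radians(f[2])),-np.sin(np.radians(f[2]))],[np.sin(np.radians(f[2])),np.cos(np.radians(f[2]))]])*1e3).round(1)
    print('btn',b.mean(0),b.min(0),b.max(0),*[(z,inv(world(d,b.mean(0),z))) for z in (.02,.03,.04)])
    print('knob',k.mean(0),k.min(0),k.max(0),inv(world(d,k.mean(0),.06)))
    print('lip',l.mean(0),l.min(0),l.max(0),'top-centre',inv(world(d,l.mean(0),.034)))
    return d,f
if __name__=='__main__': run()
E
python3 fit.py
```

```text
Traceback (most recent call last):
  File "fit.py", line 21, in <module>
    if __name__=='__main__': run()
                             ~~~^^
  File "fit.py", line 12, in run
    b=c((50,100,40),(85,255,255),(230,257,112,145));k=c((0,150,60),(6,255,255),(355,385,140,170))
                                                      ~^^^^^^^^^^^^^^^^^^^^^^^^^^^^^^^^^^^^^^^^^^
  File "fit.py", line 11, in <lambda>
    c=lambda lo,hi,b:cv2.findNonZero(mask(lo,hi,b))[:,0].astype(float)
                     ~~~~~~~~~~~~~~~~~~~~~~~~~~~~~~^^^^^
TypeError: 'NoneType' object is not subscriptable
```

Red probably wraps around to hue ~175.

```bash
sed -i 's/(0,150,60),(6,255,255),(355/(170,130,60),(180,255,255),(355/' fit.py; python3 fit.py
```

```text
quad [[225.0, 68.0], [399.0, 68.0], [388.0, 193.0], [236.0, 192.0]] pose [ 0.5197 -0.094  -3.1244] res [[-1.4, -1.5], [1.3, -0.9], [1.2, 1.6], [-1.0, 2.1]]
btn [242.99342105 128.26644737] [234. 119.] [252. 138.] (0.02, array([[ 4.2, 89.2]])) (0.03, array([[ 5. , 86.8]])) (0.04, array([[ 5.8, 84.3]]))
knob [371.58928571 156.89880952] [364. 149.] [379. 164.] [[-26.5 -76.8]]
lip [291.17826087 165.73913043] [269. 163.] [313. 168.] top-centre [[-43.3  25.1]]
```

Call:
arm_command --commands '[1,-0.072,-0.067,0.36,0,0,0,1,-0.072,-0.067,0.36,0,0,0,1,-0.072,-0.067,0.36,0,0,0,1,-0.072,-0.067,0.36,0,0,0,1,-0.072,-0.067,0.36,0,0,0,1,-0.072,-0.067,0.4,0,0,0,1,-0.072,-0.067,0.44,0,0,0,1,-0.072,-0.067,0.48,0,0,0,1,-0.072,-0.067,0.5,0,0,0,1,-0.072,-0.067,0.514,0,0,0,1,-0.072,-0.067,0.514,0,0,0]'

```text
time_s: 2.8
position: [0.4398, -0.0649, 0.0427]
tool_rot: [[0.999, -0.052, -0.001], [-0.052, -0.999, 0.001], [-0.002, -0.001, -1.0]]
ft_force: [-0.7, 0.4, 0.2]
grip_width: 0.0
gripper_force: 0.0
```

Run:
```python
from h import *
d=grab('wrist');cv2.imwrite('pics/w2.png',d['image'][:,:,::-1])
s=env.observe();print(s['position'],s['ft_force'])
```

```text
[ 0.44022004 -0.06490694  0.04347096] [-0.06927003  1.01238804 -0.18830826]
```

View pics/w2.png

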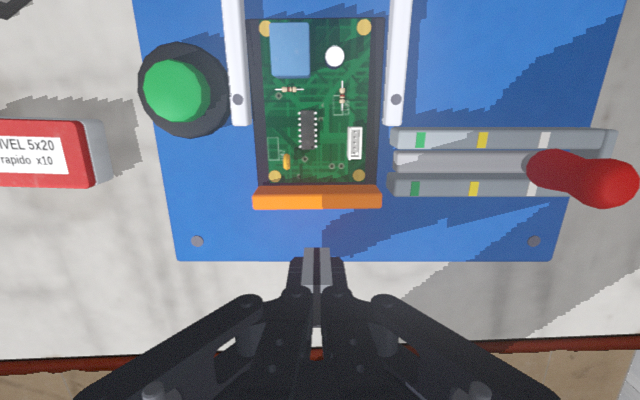

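The fingers are centred on the lip (317 px against the lip's 253–382) and in front of it. I'll push forward in gentle steps.

Call:
arm_command --commands '[1,0.02,0,0,0,0,0,1,0.04,0,0,0,0,0,1,0.052,0,0,0,0,0,1,0.06,0,0,0,0,0,1,0.068,0,0,0,0,0,1,0.075,0,0,0,0,0,1,0.08,0,0,0,0,0,1,0.085,0,0,0,0,0,1,0.09,0,0,0,0,0,1,0.09,0,0,0,0,0]'

```text
time_s: 3.68
position: [0.486, -0.0665, 0.0433]
tool_rot: [[0.999, -0.05, 0.001], [-0.05, -0.999, -0.0], [0.001, 0.0, -1.0]]
ft_force: [-0.4, 0.4, 0.6]
grip_width: 0.0
gripper_force: 0.0
```

Call:
arm_command --commands '[1,0.003,0,0,0,0,0,1,0.005,0,0,0,0,0,1,0.007,0,0,0,0,0,1,0.009,0,0,0,0,0,1,0.009,0,0,0,0,0]'

```text
time_s: 4.1
position: [0.4903, -0.0667, 0.0433]
tool_rot: [[0.999, -0.05, 0.0], [-0.05, -0.999, -0.0], [0.0, 0.0, -1.0]]
ft_force: [-1.0, 0.6, 0.6]
grip_width: -0.0002
gripper_force: 0.2
```

Run:
```python
from h import *
d=grab('wrist');cv2.imwrite('pics/w3.png',d['image'][:,:,::-1])
s=env.observe();print(s['position'],s['ft_force'])
```

```text
[ 0.49025965 -0.06670172  0.04330126] [-0.03771222  1.10452267 -0.46543443]
```

View pics/w3.png

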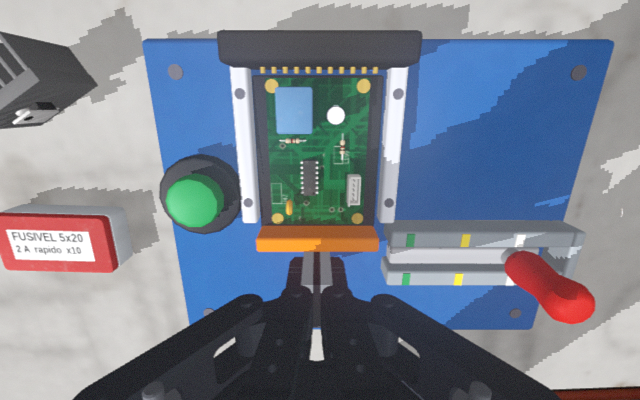

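The carrier is in the nest, the rear gap is only a few px (rows 70–76), and no stop force is felt yet. I'll keep going.

Call:
arm_command --commands '[1,0.003,0,0,0,0,0,1,0.006,0,0,0,0,0,1,0.009,0,0,0,0,0,1,0.012,0,0,0,0,0,1,0.012,0,0,0,0,0]'

```text
time_s: 4.57
position: [0.4932, -0.0666, 0.0431]
tool_rot: [[0.999, -0.05, -0.007], [-0.05, -0.999, 0.001], [-0.007, -0.001, -1.0]]
ft_force: [-14.1, -3.1, 10.8]
grip_width: 0.0001
gripper_force: 7.4
```

It stopped hard at −14 N, with the finger face at about x = −17 mm in the fixture frame, so the carrier is home. I'll back off, go up and over, and look again on the way.

Call:
arm_command --commands '[1,-0.04,0,0,0,0,0,1,-0.08,0,0,0,0,0,1,-0.08,0,0,0,0,0,1,-0.08,0,-0.16,0,0,0,1,-0.08,0,-0.16,0,0,0,1,-0.08,0,-0.16,0,0,0,1,-0.005,0.28,-0.16,0,0,0,1,-0.005,0.28,-0.16,0,0,0,1,-0.005,0.28,-0.16,0,0,0,1,-0.005,0.28,-0.16,0,0,0,1,-0.005,0.28,-0.16,0,0,0,1,-0.005,0.28,-0.16,0,0,0]'

```text
time_s: 5.57
position: [0.4868, -0.2075, 0.1231]
tool_rot: [[0.999, -0.052, 0.0], [-0.052, -0.999, -0.0], [0.0, 0.0, -1.0]]
ft_force: [0.1, 0.7, -0.4]
grip_width: -0.0002
gripper_force: 0.0
```

Run:
```python
from h import *
d=grab('wrist');cv2.imwrite('pics/w4.png',d['image'][:,:,::-1])
f=(.5197,-.094,-3.124)
print('home lip top front edge', pix(d,fx(f,[[-.018,-.006,.034],[-.018,.056,.034],[-.027,-.078,.07]])))
```

```text
home lip top front edge [[173.76671627 203.85088304]
 [ 92.41474286 203.57831674]
 [260.37927782 234.98585604]]
```

View pics/w4.png

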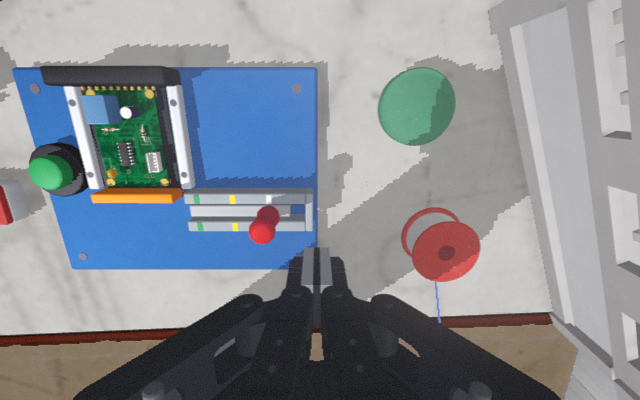

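The lip's front edge is at row ~203, where home predicts 203.8, and the lever is still on the white mark at (263, 232). I'll descend beside the knob and push to the fixture's +y.

Call:
arm_command --commands '[1,0,0,0.08,0,0,0,1,0,0,0.124,0,0,0,1,0,0,0.124,0,0,0,1,0,0,0.124,0,0,0,1,0,-0.02,0.124,0,0,0,1,0,-0.03,0.124,0,0,0,1,0,-0.04,0.124,0,0,0,1,0,-0.05,0.124,0,0,0,1,0,-0.06,0.124,0,0,0,1,0,-0.07,0.124,0,0,0,1,0,-0.08,0.124,0,0,0,1,0,-0.08,0.124,0,0,0]'

```text
time_s: 6.62
position: [0.4884, -0.1656, 0.0615]
tool_rot: [[0.999, -0.049, -0.0], [-0.049, -0.999, 0.0], [-0.0, -0.0, -1.0]]
ft_force: [0.2, 0.6, -0.6]
grip_width: -0.0001
gripper_force: 0.0
```

Call:
arm_command --commands '[1,0,-0.01,0,0,0,0,1,0,-0.02,0,0,0,0,1,0,-0.028,0,0,0,0,1,0,-0.036,0,0,0,0,1,0,-0.044,0,0,0,0,1,0,-0.05,0,0,0,0,1,0,-0.056,0,0,0,0,1,0,-0.06,0,0,0,0,1,0,-0.06,0,0,0,0]'

```text
time_s: 7.37
position: [0.4899, -0.137, 0.0613]
tool_rot: [[0.999, -0.05, -0.0], [-0.05, -0.999, -0.001], [-0.0, 0.001, -1.0]]
ft_force: [-1.2, -4.1, -0.4]
grip_width: 0.0004
gripper_force: 2.0
```

Run:
```python
from h import *
d=grab('wrist');cv2.imwrite('pics/w5.png',d['image'][:,:,::-1])
s=env.observe();print(s['position'],s['ft_force'])
```

```text
[ 0.48991077 -0.13702018  0.06126702] [-2.01239167 -2.45527904 -0.48431554]
```

View pics/w5.png

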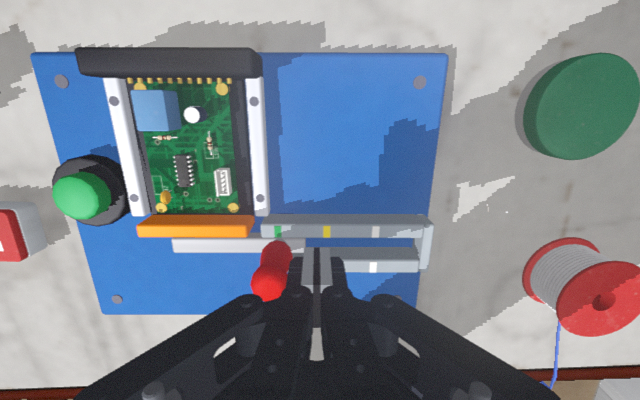

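The tongue now runs in front of the lip, and the knob base at (278, 248) is nearly on the green mark at (277, 232). I'll push on to the stop.

Call:
arm_command --commands '[1,0,-0.006,0,0,0,0,1,0,-0.012,0,0,0,0,1,0,-0.016,0,0,0,0,1,0,-0.02,0,0,0,0,1,0,-0.02,0,0,0,0]'

```text
time_s: 7.83
position: [0.4904, -0.135, 0.0616]
tool_rot: [[0.999, -0.048, -0.0], [-0.048, -0.999, -0.015], [0.001, 0.015, -1.0]]
ft_force: [-14.8, -53.1, -7.2]
grip_width: -0.0001
gripper_force: 26.4
```

It met a hard stop at 53 N. I'll retreat, rise and move over the button, checking the lever on arrival.

Call:
arm_command --commands '[1,0,0.02,0,0,0,0,1,0,0.06,0,0,0,0,1,0,0.06,0,0,0,0,1,0,0.06,-0.16,0,0,0,1,0,0.06,-0.16,0,0,0,1,0,0.06,-0.16,0,0,0,1,0.066,-0.239,-0.16,0,0,0,1,0.066,-0.239,-0.16,0,0,0,1,0.066,-0.239,-0.16,0,0,0,1,0.066,-0.239,-0.16,0,0,0,1,0.066,-0.239,-0.16,0,0,0,1,0.066,-0.239,-0.16,0,0,0]'

```text
time_s: 8.83
position: [0.5293, -0.0072, 0.1412]
tool_rot: [[0.999, -0.047, -0.0], [-0.047, -0.999, 0.0], [-0.0, -0.0, -1.0]]
ft_force: [-0.2, -0.2, 0.3]
grip_width: -0.0
gripper_force: 0.0
```

Run:
```python
from h import *
d=grab('wrist');cv2.imwrite('pics/w6.png',d['image'][:,:,::-1])
f=(.5197,-.094,-3.124);s=env.observe();print(s['position'])
print(pix(d,fx(f,[[-.018,-.006,.034],[-.027,-.022,.07],[.005,.086,.03]])))
```

```text
[ 0.52922503 -0.00837492  0.14119411]
[[425.77221166 233.07624622]
 [462.44010027 264.36682066]
 [318.41013579 205.26820528]]
```

View pics/w6.png

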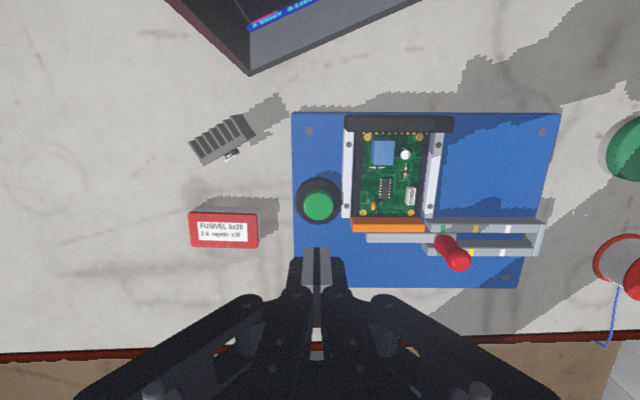

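The lever's at the second stop: the knob top is at (458, 258), where (462, 264) is predicted, and the tongue covers the lip. The button centre at (318, 206) matches its prediction. Pressing now.

Call:
arm_command --commands '[1,0,0,0.08,0,0,0,1,0,0,0.14,0,0,0,1,0,0,0.15,0,0,0,1,0,0,0.156,0,0,0,1,0,0,0.162,0,0,0,1,0,0,0.168,0,0,0,1,0,0,0.174,0,0,0,1,0,0,0.18,0,0,0,1,0,0,0.18,0,0,0]'

```text
time_s: 9.63
position: [0.5299, -0.0093, 0.0517]
tool_rot: [[0.999, -0.05, 0.002], [-0.05, -0.999, -0.0], [0.002, 0.0, -1.0]]
ft_force: [0.8, -1.2, 2.4]
grip_width: 0.0001
gripper_force: 1.1
```

Call:
arm_command --commands '[1,0,0,0.004,0,0,0,1,0,0,0.008,0,0,0,1,0,0,0.012,0,0,0,1,0,0,0.014,0,0,0,1,0,0,0.014,0,0,0]'

```text
time_s: 10.05
position: [0.53, -0.0092, 0.0467]
tool_rot: [[0.999, -0.05, 0.003], [-0.05, -0.999, -0.001], [0.003, 0.001, -1.0]]
ft_force: [-6.5, 0.4, 26.5]
grip_width: -0.0002
gripper_force: 13.0
```

The button bottomed out at 26 N after at least 5 mm more travel. Releasing upward.

Call:
arm_command --commands '[1,0,0,-0.04,0,0,0,1,0,0,-0.12,0,0,0,1,0,0,-0.2,0,0,0,1,-0.06,0,-0.3,0,0,0,1,-0.06,0,-0.3,0,0,0,1,-0.06,0,-0.3,0,0,0,1,-0.06,0,-0.3,0,0,0]'

```text
time_s: 10.63
position: [0.4993, -0.0074, 0.1944]
tool_rot: [[0.999, -0.05, 0.001], [-0.05, -0.999, -0.0], [0.001, 0.0, -1.0]]
ft_force: [-0.6, 0.1, -0.8]
grip_width: -0.0001
gripper_force: 0.0
```

Run:
```python
from h import *
d=grab('wrist');cv2.imwrite('pics/w7.png',d['image'][:,:,::-1])
f=(.5197,-.094,-3.124);s=env.observe();print(s['position'],s['ft_force'])
print(pix(d,fx(f,[[-.018,-.006,.034],[-.018,.056,.034],[-.027,-.022,.07],[-.027,-.05,.07]])))
```

```text
[ 0.49927964 -0.00745386  0.19338527] [ 0.13556924 -0.14419002  0.45977859]
[[408.8210934  182.95105077]
 [346.41497147 182.64098839]
 [437.80794876 203.28251247]
 [469.34763143 203.43786026]]
```

View pics/w7.png

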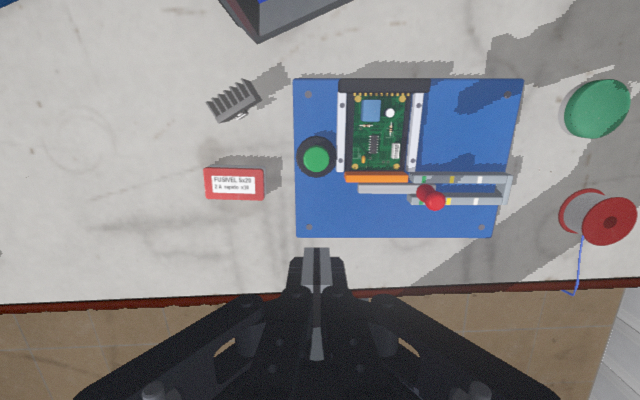

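The carrier is home, the knob is at the second stop at (436, 200), where (438, 203) is predicted, the button is up and the bystanders haven't moved.

```bash
python3 -c "
from rig import env
print(env.close_job())"
```

```text
the job is handed in; nothing more can be done
None
```

The job is handed in, with no verdict returned: the carrier is home, the lever is at its second stop with the tongue locking it in, the button was pressed fully and released, and nothing else on the bench was touched (about 11 s of robot time).

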